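# Set a block in the cut-off board against its flip stop

### The job

Get the taped block that stands on the cut-off board ready for sawing, all by pushing with the fingertips: flip the brass stop forward and fully down in front of the fence, push the block over so that it lies along the fence, and push it fully home into the corner, flat against the fence and with its end against the stop. Do not pick the block up or lift it, and leave the other things on the bench as they stand.

Things in the scene. Friction and masses are not known exactly. Their poses are not given: they have to be found in the camera images.
- cut_board: Cut-off board fixed to the bench: plywood base 120 (x) x 250 (y) x 18 mm, top at z = 18 mm. Origin at the centre of its underside; z up, x away from the operator towards the fence, y along the fence towards the stop. The wooden fence runs the whole length at the far side: working face (towards -x) at x = 36 mm, 22 mm thick, top at z = 42 mm. A 2 mm saw slot at y = 20 mm.
- home_corner (a point): Fixed point on the board where the block must come home: where base top, fence face and the lowered stop's face meet, at x = 36, y = 70, z = 18 mm in the board's frame. The block belongs on the -x and -y side of it.
- clamp_knob (a point): Top of the black knob (22 mm across) on the stop's fixed dark carriage, at x = 47, y = 104, z = 78 mm in the board's frame. The carriage sits on a 5 mm track on the fence, x = 34 to 60, y = 79 to 114 mm; its lug at the pivot (y = 79 to 92 mm) is 72 mm high. Keep fingers above or beside it.
- flip_stop (a joint): Hinge of the brass stop, rad; the pivot runs along the board's y at x = 46, z = 60 mm of its frame. 0 (limit) = down: foot in front of the fence at x = 6 to 30, z = 20 to 68, y = 70 to 78 mm. 2.6 (limit) = folded back, foot upright above the fence. Balance is near 1.9: above 2.2 it falls back to 2.6, below 1.7 its own weight takes it down. Light friction, under 1 N at the toe.
- stop_toe (a point): Middle of the end face of the stop's foot (the free end of the brass arm, 24 mm wide, 8 mm thick along y), 49 mm from the pivot. At the start it is the arm's highest point, about 109 mm above the bench over the fence; to flip the stop, push the foot from behind, towards the board's -x. When down the toe is 2 mm above the base.
- block: Work piece: MDF block wrapped in masking tape, 24 x 24 x 81 mm (loose tape looks up to 2 mm larger), about 50 g, standing on end on the board's base, well short of the stop and about 20 to 40 mm clear of the fence. Origin at the centre of its foot, its own z along its length, x and y square to its sides.
- block_centre (a point): Centre of the taped block, 40.5 mm along its z from the origin.
- spare_block_1: A waiting taped block of about 29 x 29 x 81 mm that stands on the bench in front of the board. Leave alone. Origin at its foot.
- spare_block_2: A waiting taped block of about 29 x 29 x 82 mm that stands on the bench beyond the board's stop end. Leave alone. Origin at its foot.
- sanding_block: MDF sanding block 60 x 99 x 23 mm lying on the bench behind the board. Leave alone. Origin at the centre of its underside.
- marker_1: White and red marker, 135 mm long, lying on the bench near the vice. Leave alone. Origin at its middle.
Things that resemble listed ones, but are neither listed nor needed, are in the scene too. What is shaped like the block but orange or pink is not meant.

How it is judged:
By the outcome, as a careful person would: the job done as asked, in the order asked, and still so for the second after the job is handed in, with the robot touching nothing.
It also fails if it takes over 58 s, if anything falls off the work surface, if the arm or the gripper's body presses on something with over 40 N, if the wrist force passes 120 N, or if a joint passes its speed limit or range.

### The arm

A 7-joint arm with a two-finger parallel gripper is mounted at the origin on a cart in front of the work surface, level with it; the furniture and walls round the work are solid. World frame = base frame: x ahead of the robot, y to its left, z up, the work surface at z = 0. Lengths are in m, angles in rad, forces in N, time in s.
With the tool pointing down it reaches from about 0.4 to 0.85 m from the base axis. Payload 10.4 kg.
Tool frame: the origin (TCP) lies at the very end of the fingers, on their centre line; the grasp point (between the pads) lies manip.grasp_offset behind it (manip.grasp_offset is the distance from the TCP to the grasp point, in m); z points along the fingers, x is the direction in which the jaws open and shut, and the axes are right-handed (so a half turn about z gives the same grasp; the last joint's range is limited). The gripper opens to 85 mm and grips with 20 to 120 N. Pads are 22 mm wide; open, the fingers measure 114 mm over their backs; the gripper's body (76 mm by 85 mm) begins 54 mm behind the grasp point. The pads swing forward as they close: fully open they stand 13 mm farther back than shut.
Start: joints at [-1.321, 0.332, -0.065, 1.46, 0.022, 1.35, -0.088], TCP at [0.168, 0.602, 0.231] pointing down, gripper open.
Joint ranges: [-2.6, 2.6], [-0.5, 2.12], [-1.47, 1.34], [0.16, 2.42], [-1.27, 4.41], [0.06, 2.06], [-2.6, 2.6]. Speed limits (rad/s): [2.22, 2.22, 2.79, 2.79, 3.14, 3.14, 3.14].

### API

Orientations are given as a unit quaternion [x, y, z, w].
In Python, from workcell import manip gives the robot as it stands.
- The arm moves only by the shell command python3 -m crank 'ROWS' [FORCE]. ROWS is JSON, a list that holds one entry, the list of rows, each a list of 7 numbers: the shift along the world's x, y, z in units of 60 mm (1.0 is 60 mm), then the turn, a rotation vector about the world's x, y, z in units of 5 degrees (1.0 is 5 degrees), then the finger opening in mm, from 0 to 85.4. A call has 1 to 8 rows; each row shifts and turns the commanded pose from where the row before left it; what a row does not reach is not made up. A row lasts 1/8 s, in which the tool goes at most 62.5 mm and 10.7 degrees, less where a joint would pass 70% of its speed; a pose out of reach is approached as far as the arm can. A call is refused whole if a number of a shift passes 1 or a number of a turn 1, either way. A call with a gripper value outside its range is refused whole. The fingers move at their own pace and stop on an object; FORCE is the grip in N (left out, the last holds). Time passes only in rows, so rows that do not move let the fingers close. It gives the time, the measured TCP pose, the force and the opening at its end, in the units of the state.
- manip.get_obs(): the state, without advancing time (a new reading comes with each control period).
- manip.camera(name): name is "scene" or "side" or "wrist"; returns (picture, depth): 400x640x3 uint8, blue, green, red; 400x640 float32, m along the optical axis (not along the pixel's ray), 0 where there is no reading.
- manip.get_calibration(name): a dict with "fx", "fy", "cx", "cy" (pixels), "rvec" (rotation vector, rad) and "tvec" (3), from world to camera coordinates, as OpenCV has them; the wrist camera has in their place "T_tool_cam" (4x4, takes a point from camera to tool coordinates, whose origin is the TCP and whose axes are the tool frame's). Camera axes: x right, y down, z forward; pixel columns grow to the right and rows downward; lengths in m; the calibration is good to about 2 mm. The wrist camera is an equidistant fisheye: a pixel r from the principal point sees the ray r / f radians off the axis. A picture is of the moment at which its call begins: read the wrist's pose just before it. get_calibration takes no time and is no camera call.
- manip.hand_in(): hands the job in, once; it reports no verdict.
The state is a dict: "clock": time; "joint_pos": joint angles; "joint_velocities": joint speeds; "tau": joint torques, N m; "position": TCP position; "ee_rot": TCP orientation; "ft_force": force on the tool from outside, world axes, zero at the start; "torque": the same for the moment, N m; "grip_width": opening from 0.0 (shut) to 1.0 (fully open).
Only numpy, scipy, OpenCV 4.12 (cv2) and the standard library are available. Lean on these libraries where they do the work, as an engineer would, in place of code of your own. Each camera call takes 0.05 s, during which the arm holds its last target.

## Working session

There is one attempt and no reset: what is moved stays moved. The work goes in short steps, Python scripts to look and compute and a shell command to move; the robot and the scene stay as the last step left them, time stands still between calls to the robot, and variables do not carry over. Pictures are saved under pics/ and viewed, and the job is handed in when it is done.

```bash
mkdir -p pics; ls; cat > h.py <<'E'
import numpy as np, cv2
from scipy.spatial.transform import Rotation as R
from workcell import manip
def snap(n,fn):
    o=manip.get_obs(); im,d=manip.camera(n); cv2.imwrite(f'pics/{fn}.png',im); np.savez(f'pics/{fn}.npz',im=im,d=d,p=o['position'],q=o['ee_rot']); return im,d
def w2c(n):
    c=manip.get_calibration(n); Rm=cv2.Rodrigues(np.array(c['rvec'],float))[0]; return c,Rm,np.array(c['tvec'],float).ravel()
def px3(n,d,u,v):
    c,Rm,t=w2c(n); z=d[v,u]; p=np.array([(u-c['cx'])/c['fx']*z,(v-c['cy'])/c['fy']*z,z]); return Rm.T@(p-t)
def cloud(n,d):
    c,Rm,t=w2c(n); v,u=np.mgrid[:d.shape[0],:d.shape[1]]
    P=np.stack([(u-c['cx'])/c['fx']*d,(v-c['cy'])/c['fy']*d,d],-1); return (P-t)@Rm
def proj(n,P):
    c,Rm,t=w2c(n); q=np.atleast_2d(P)@Rm.T+t; return np.c_[q[:,0]/q[:,2]*c['fx']+c['cx'],q[:,1]/q[:,2]*c['fy']+c['cy']]
def crop(fn,u0,v0,u1,v1,k,out):
    im=cv2.imread(f'pics/{fn}.png')[v0:v1,u0:u1]; cv2.imwrite(f'pics/{out}.png',cv2.resize(im,None,fx=k,fy=k,interpolation=cv2.INTER_CUBIC))
E
python3 - <<'E'
from h import *
print(manip.get_obs()); print(manip.grasp_offset)
for n in ('scene','side','wrist'):
    im,d=snap(n,n+'0'); print(n,manip.get_calibration(n),(d>0).mean())
E
```

```text
pics
{'clock': 0.0, 'joint_pos': array([-1.32063942,  0.33285074, -0.06468051,  1.460963  ,  0.02157027,
        1.34989124, -0.08853312]), 'joint_velocities': array([ 5.09388609e-04,  3.62219845e-04,  1.06734468e-03,  6.75518618e-05,
       -1.36676573e-03, -1.25591568e-03,  1.61702869e-03]), 'tau': array([-2.01413379e-03, -6.25456738e+01,  4.78247472e-02, -3.91601408e+01,
        1.60749361e-02,  9.98241798e-03, -1.69779429e-05]), 'position': array([0.16827137, 0.60152439, 0.23051872]), 'ee_rot': array([ 7.96687543e-01,  6.04390979e-01, -5.51303900e-04,  4.46078295e-04]), 'ft_force': array([ 0.07357042,  0.56771314, -0.51793406]), 'torque': array([-0.06613085, -0.04727968, -0.03209196]), 'grip_width': 1.0005322455172851}
0.0187
scene {'fx': 446.36663623889496, 'fy': 446.36663623889496, 'cx': 323.72830659571594, 'cy': 201.99439566198686, 'rvec': array([ 0.73670312, -2.47060466,  1.27113426]), 'tvec': array([0.53090505, 0.04085495, 0.9156148 ])} 0.99595703125
side {'fx': 480.0075285862634, 'fy': 480.0075285862634, 'cx': 315.958698316648, 'cy': 205.4965258749279, 'rvec': array([ 0.33756401, -2.61295493,  1.49768914]), 'tvec': array([ 0.46220437, -0.04078873,  1.07147731])} 0.9959375
wrist {'fx': 309.70691628693146, 'fy': 309.70691628693146, 'cx': 321.4133616530819, 'cy': 204.3998428656867, 'T_tool_cam': array([[ 9.99999807e-01,  4.85951492e-05,  6.19583725e-04,
         2.32342365e-04],
       [-2.45166844e-04,  9.46934642e-01,  3.21426078e-01,
        -8.23314304e-02],
       [-5.71085545e-04, -3.21426168e-01,  9.46934471e-01,
        -1.42826101e-01],
       [ 0.00000000e+00,  0.00000000e+00,  0.00000000e+00,
         1.00000000e+00]])} 0.996
```

View pics/scene0.png

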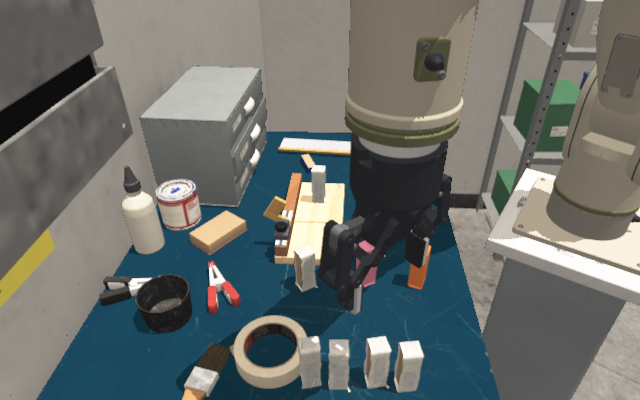

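View pics/side0.png

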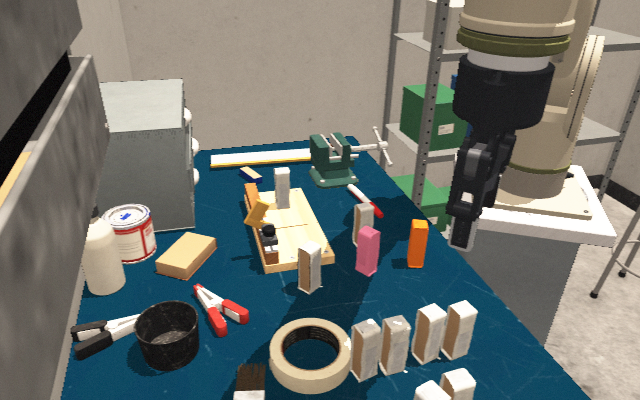

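View pics/wrist0.png

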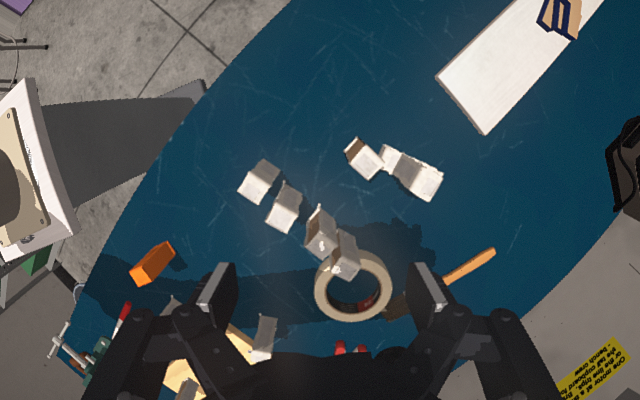

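The scene and side pictures show the board: scene 275-345 × 165-265, side 245-335 × 165-270. A white taped block stands on it at scene (318,183) / side (282,187). Candidates that could be confused with it are spare 2 at scene (305,270) / side (310,268), spare 1 at side (363,225), the pink block at side (368,250), the orange block at side (417,243), and the row of white blocks at side (365-460, 335). Only the block at side (282,187) stands on the board.

```bash
python3 - <<'E'
from h import *
crop('side0',225,140,385,290,5,'c_side'); crop('scene0',250,140,380,300,4,'c_scene')
for n in('scene','side'):
    c,Rm,t=w2c(n); print(n,-Rm.T@t)
d=np.load('pics/side0.npz')['d'];P=cloud('side',d)
for nm,(u,v) in dict(blocktop=(282,172),blockmid=(283,190),board1=(300,230),board2=(300,205),sp2=(308,262),sp1=(360,225),knob=(268,229),toe=(258,203)).items(): print(nm,P[v,u].round(3))
E
```

```text
scene [0.04485328 0.89358603 0.56689678]
side [0.2224293  1.03077132 0.50139396]
blocktop [0.477 0.263 0.099]
blockmid [0.476 0.263 0.061]
board1 [0.424 0.326 0.018]
board2 [0.449 0.24  0.019]
sp2 [0.37  0.471 0.062]
sp1 [0.315 0.332 0.051]
knob [0.449 0.425 0.079]
toe [0.473 0.402 0.11 ]
```

View pics/c_side.png

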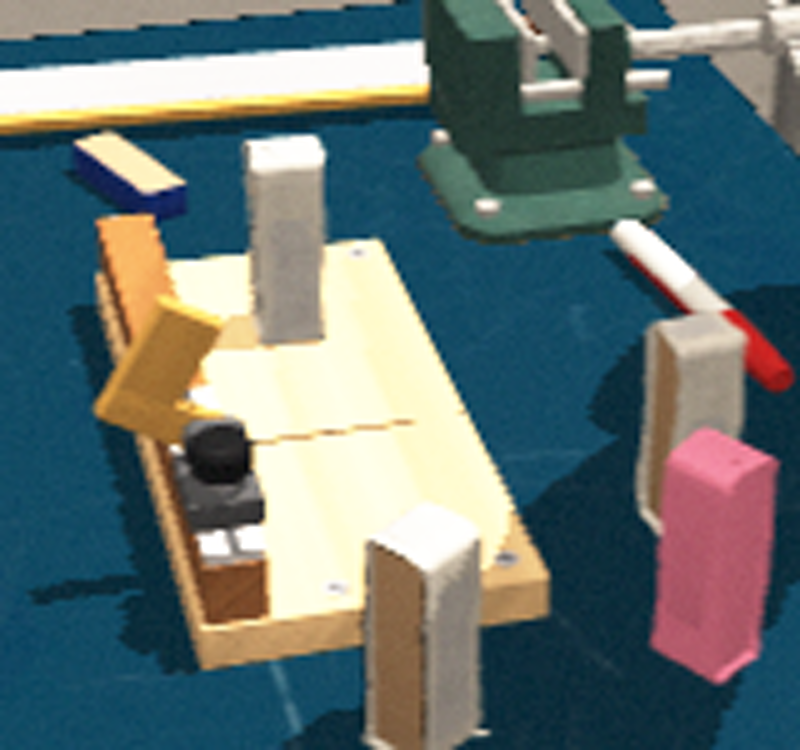

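View pics/c_scene.png

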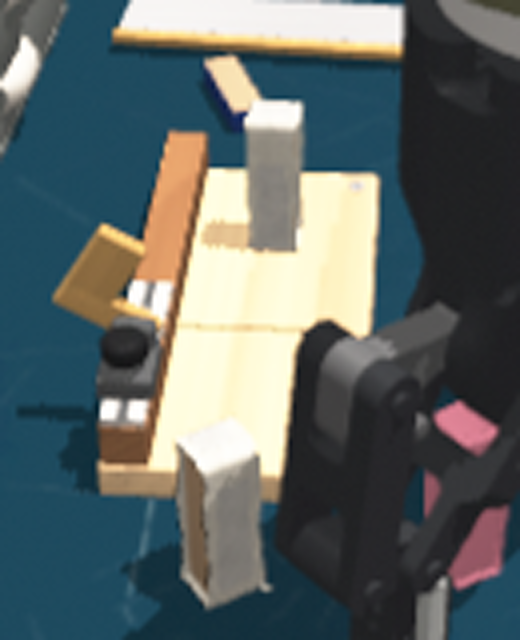

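The crops confirm it. The target is the white block at the board's far (-y) end, and the brass stop is folded back next to the black knob. Next I fit the board and block poses from both clouds.

```bash
python3 - <<'E'
from h import *
A=[]
for n in('scene','side'):
    d=np.load(f'pics/{n}0.npz')['d'];P=cloud(n,d).reshape(-1,3); P=P[(d.ravel()>0)]
    m=(abs(P[:,0]-.44)<.2)&(abs(P[:,1]-.32)<.2)
    P=P[m]; A.append(P)
    zt=P[(P[:,2]>.015)&(P[:,2]<.022)]
    r=cv2.minAreaRect(zt[:,:2].astype(np.float32)); print(n,'base',r, np.median(zt[:,2]))
    f=P[(P[:,2]>.0395)&(P[:,2]<.0445)]; # fence top
    f=f[(f[:,0]>.42)]
    r=cv2.minAreaRect(f[:,:2].astype(np.float32)); print(n,'fence',r,len(f))
    b=P[(P[:,2]>.092)&(P[:,2]<.104)&(abs(P[:,1]-.26)<.04)]
    print('blocktop',b.mean(0),cv2.minAreaRect(b[:,:2].astype(np.float32)),len(b),b[:,2].max())
    b=P[(P[:,2]>.025)&(P[:,2]<.092)&(abs(P[:,1]-.26)<.05)&(abs(P[:,0]-.476)<.03)]
    print('blockside',cv2.minAreaRect(b[:,:2].astype(np.float32)),len(b))
    k=P[(P[:,2]>.074)&(P[:,2]<.083)&(np.hypot(P[:,0]-.45,P[:,1]-.425)<.025)]; print('knob',k.mean(0),k.min(0),k.max(0),len(k))
    s=P[(P[:,2]>.082)&(P[:,2]<.125)&(abs(P[:,1]-.40)<.04)&(abs(P[:,0]-.48)<.05)]; print('stop',s.min(0),s.max(0),s[s[:,2].argmax()])
np.save('pc.npy',np.vstack(A))
for sgn in(0,):
    pass
E
```

```text
scene base ((0.5378426313400269, 0.33855298161506653), (0.3276158571243286, 0.4357905387878418), 41.901519775390625) 0.019749608468853177
scene fence ((0.5101205706596375, 0.3195255398750305), (0.17666764557361603, 0.2307450771331787), 66.43222045898438) 404
blocktop [0.48098858 0.25652721 0.09867104] ((0.4836426377296448, 0.2517758905887604), (0.026116598397493362, 0.027496594935655594), 29.836483001708984) 117 0.10234540030978291
blockside ((0.4833458364009857, 0.273709774017334), (0.07846253365278244, 0.02255205251276493), 68.33715057373047) 389
knob [0.44975329 0.42079676 0.07815601] [0.44080414 0.40466788 0.07402201] [0.4635331  0.42980476 0.08146765] 92
stop [0.45991287 0.38863368 0.08239871] [0.49377777 0.41218631 0.11574412] [0.47553026 0.39654856 0.11574412]
side base ((0.4572668969631195, 0.32134440541267395), (0.39862123131752014, 0.3639688789844513), 89.32632446289062) 0.01854104986779673
side fence ((0.5059884190559387, 0.32795390486717224), (0.1662188321352005, 0.2195352166891098), 67.00472259521484) 339
blocktop [0.48072979 0.25772747 0.09764829] ((0.4827178716659546, 0.2529464364051819), (0.02661140076816082, 0.030254121869802475), 28.220605850219727) 119 0.10126082458621996
blockside ((0.48513302206993103, 0.25998377799987793), (0.022403903305530548, 0.0373549684882164), 70.37518310546875) 461
knob [0.44964591 0.42282888 0.07736338] [0.44061918 0.40367842 0.07413851] [0.46048306 0.43169174 0.08057756] 94
stop [0.45868961 0.39135499 0.08204689] [0.49429275 0.41328683 0.11436721] [0.47681941 0.40071287 0.11436721]
```

```bash
cat > fit.py <<'E'
from h import *
from scipy.optimize import least_squares
side={(-60,125,18):(334.6,254.4),(-60,-125,18):(301,188),(36,125,42):(278,252),(58,125,42):(265,254),(36,-125,42):(255.6,183.4),(58,-125,42):(244.4,183.4),(47,104,78):(268.6,226)}
scene={(-60,-125,18):(345,183),(36,-125,42):(301.8,173.3),(58,-125,42):(292,173),(60,125,18):(275,256.3),(36,125,42):(288,247.5),(58,125,42):(275,248),(47,104,78):(281,225)}
def T(p,B):
    B=np.atleast_2d(B)/1000; c,s=np.cos(p[2]),np.sin(p[2]); return np.c_[p[0]+c*B[:,0]-s*B[:,1],p[1]+s*B[:,0]+c*B[:,1],B[:,2]]
def f(p):
    r=[]
    for n,D in(('side',side),('scene',scene)): r.append((proj(n,T(p,list(D)))-np.array(list(D.values()))).ravel())
    return np.hstack(r)
s=least_squares(f,[.43,.33,.2],loss='soft_l1')
print(s.x,np.degrees(s.x[2])); print(f(s.x).reshape(-1,2).round(1))
np.save('board.npy',s.x)
p=s.x
P=np.load('pc.npy'); c,sn=np.cos(p[2]),np.sin(p[2]); L=np.c_[(P[:,:2]-p[:2])@np.array([[c,-sn],[sn,c]]),P[:,2]]*1000
def box(x0,x1,y0,y1,z0,z1): return L[(L[:,0]>x0)&(L[:,0]<x1)&(L[:,1]>y0)&(L[:,1]<y1)&(L[:,2]>z0)&(L[:,2]<z1)]
pc=lambda a,q=(1,5,50,95,99):np.percentile(a,q,axis=0).round(1).tolist() if len(a) else None
print('base z',np.median(box(-50,20,-20,60,10,25)[:,2]))
print('fence face pts',pc(box(25,45,-60,50,25,38)))
print('fence top',pc(box(30,65,-120,40,40,46)))
b=box(-60,34,-120,0,28,120); print('block',pc(b)); print('blk top',pc(b[b[:,2]>92])); print('blk low',pc(b[b[:,2]<60]))
print('knob',pc(box(30,65,90,120,74,84)))
print('stop',pc(box(25,110,60,79,62,130)))
hi=L[L[:,2]>92]; 
E
python3 fit.py
```

```text
[0.45976949 0.30481218 0.51198157] 29.334383249740732
[[ 0.5  0.8]
 [-0.5 -0.9]
 [ 0.9 -0.2]
 [ 0.4 -0.3]
 [-0.6 -1.4]
 [-0.1 -0.3]
 [ 0.5  1.1]
 [-0.   0.8]
 [ 0.3 -0. ]
 [ 0.3 -0.1]
 [-0.7  0.7]
 [-1.2  0.1]
 [-0.5 -1. ]
 [ 0.2 -1. ]]
base z 19.103881532735247
fence face pts [[37.4, -59.6, 25.1], [37.5, -59.0, 25.7], [38.0, -2.0, 31.5], [38.3, 42.6, 37.7], [38.3, 44.5, 37.8]]
fence top [[37.8, -118.7, 40.7], [38.4, -113.7, 41.3], [48.7, -62.7, 43.3], [58.7, 9.8, 45.2], [59.6, 22.3, 45.8]]
block [[-18.5, -70.7, 29.0], [-16.7, -68.4, 32.0], [-4.3, -45.7, 70.9], [7.0, -42.5, 100.1], [8.2, -41.4, 101.4]]
blk top [[-18.0, -68.9, 92.3], [-16.8, -65.4, 92.9], [-5.3, -49.3, 98.9], [7.0, -43.6, 101.3], [7.9, -42.4, 102.0]]
blk low [[-17.3, -70.8, 28.5], [-16.5, -68.6, 29.5], [-3.9, -45.2, 44.4], [7.0, -42.3, 58.4], [8.0, -41.4, 59.5]]
knob [[38.3, 97.3, 74.1], [39.7, 98.4, 74.7], [48.4, 108.0, 78.1], [57.3, 114.6, 80.3], [58.5, 116.1, 80.9]]
stop [[41.7, 69.9, 64.2], [46.2, 72.5, 67.8], [61.5, 76.6, 89.3], [79.0, 78.5, 111.8], [82.9, 78.8, 114.4]]
```

```bash
cat > b.py <<'E'
from h import *
p=np.load('board.npy')
def b2w(x,y,z):
    c,s=np.cos(p[2]),np.sin(p[2]); x,y,z=x/1e3,y/1e3,z/1e3; return np.array([p[0]+c*x-s*y,p[1]+s*x+c*y,z])
def w2b(P):
    P=np.atleast_2d(P); c,s=np.cos(p[2]),np.sin(p[2]); d=P[:,:2]-p[:2]; return np.c_[c*d[:,0]+s*d[:,1],-s*d[:,0]+c*d[:,1],P[:,2]]*1000
def st(tgt=None):
    o=manip.get_obs(); P=o['position']; a=R.from_quat(o['ee_rot']).as_matrix()[:,0]
    print('t',round(o['clock'],2),'board',w2b(P)[0].round(1),'yaw',np.degrees(np.arctan2(a[1],a[0])).round(1),'F',o['ft_force'].round(1),'Fb',(R.from_rotvec([0,0,-p[2]]).apply(o['ft_force'])).round(1),'g',round(o['grip_width'],3))
    if tgt is not None: print('units to',tgt,((b2w(*tgt)-P)/.06).round(3))
E
python3 - <<'E'
from b import *
for n in('scene','side'):
    d=np.load(f'pics/{n}0.npz')['d'];P=cloud(n,d);
    B=w2b(P.reshape(-1,3)).reshape(P.shape)
    if n=='scene':
        for nm,(u,v) in dict(cantop=(178,188),cab=(205,80),cabcorner=(240,150),bottle=(130,180),sand=(218,232)).items(): print(nm,P[v,u].round(3),B[v,u].round(0))
    m=(B[...,2]>120)&(np.abs(B[...,0]-60)<130)&(np.abs(B[...,1]-20)<200)&(P[...,0]>.42)
    print(n,m.sum(), B[m][::max(1,m.sum()//8)].round(0).tolist())
st((100,72,150))
E
```

```text
cantop [0.698 0.435 0.074] [271.  -3.  74.]
cab [0.812 0.22  0.206] [ 265. -246.  206.]
cabcorner [0.637 0.311 0.12 ] [158. -82. 120.]
bottle [0.677 0.539 0.156] [304.  98. 156.]
sand [0.581 0.452 0.024] [177.  69.  24.]
scene 1685 [[180.0, -179.0, 209.0], [188.0, -114.0, 207.0], [180.0, -76.0, 209.0], [188.0, -47.0, 207.0], [166.0, -71.0, 184.0], [182.0, -41.0, 183.0], [167.0, -48.0, 165.0], [157.0, -69.0, 134.0], [166.0, -41.0, 122.0]]
side 1341 [[182.0, -179.0, 206.0], [167.0, -119.0, 206.0], [166.0, -78.0, 205.0], [180.0, -41.0, 206.0], [185.0, -40.0, 190.0], [164.0, -113.0, 143.0], [165.0, -73.0, 143.0], [175.0, -41.0, 139.0], [172.0, -38.0, 121.0]]
t 0.15 board [-108.7  401.5  230.7] yaw 74.4 F [0.5 0.6 0.6] Fb [0.8 0.3 0.6] g 0.998
units to (100, 72, 150) [ 5.722 -3.084 -1.345]
```

```bash
python3 -m crank '[[[0.6,-0.32,0,0,0,1,0],[0.74,-0.4,0,0,0,1,0],[0.74,-0.4,0,0,0,1,0],[0.74,-0.4,0,0,0,1,0],[0.74,-0.4,0,0,0,1,0],[0.74,-0.4,0,0,0,1,0],[0.74,-0.4,0,0,0,1,0],[0.6,-0.3,0,0,0,1,0]]]' 30; python3 -c "
from b import *
st((108,72,92))"
```

```text
clock: 1.15
position: [0.5086, 0.419, 0.2311]
ee_rot: [0.541, 0.841, -0.0, 0.0]
ft_force: [-0.1, 1.5, -1.1]
grip_width: -0.003
t 1.15 board [ 98.6  75.6 231.1] yaw 114.5 F [-0.1  1.5 -1.1] Fb [ 0.6  1.3 -1.1] g -0.003
units to (108, 72, 92) [ 0.167  0.025 -2.318]
```

```bash
python3 -m crank '[[[0.17,0.03,-0.3,0,0,0.96,0],[0,0,-0.6,0,0,0,0],[0,0,-0.6,0,0,0,0],[0,0,-0.5,0,0,0,0],[0,0,-0.32,0,0,0,0],[0,0,0,0,0,0,0]]]'; python3 -c "
from b import *
snap('scene','s1');snap('side','d1');snap('wrist','w1');crop('d1',205,120,365,270,5,'c_d1')
st((42,72,92))"
```

```text
clock: 1.9
position: [0.5163, 0.422, 0.0908]
ee_rot: [0.506, 0.862, -0.001, -0.0]
ft_force: [0.8, 1.0, 0.4]
grip_width: 0.0
t 2.05 board [108.4  74.8  93.7] yaw 119.2 F [-0.3  0.8 -0.5] Fb [ 0.1  0.9 -0.5] g -0.003
units to (42, 72, 92) [-0.942 -0.582 -0.028]
```

View pics/c_d1.png

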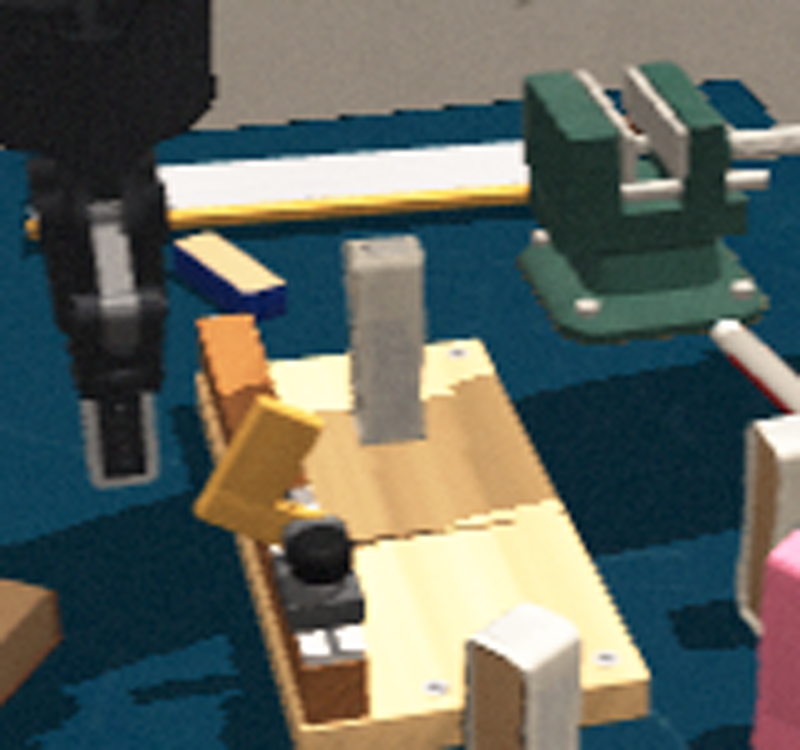

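View pics/w1.png

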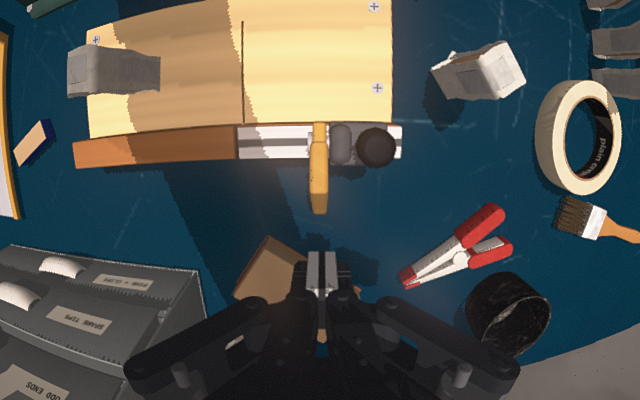

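The wrist picture shows the shut fingers (322,270) in line with the brass stop (318,165), with a clear path. Next I push towards the board's -x.

```bash
python3 -m crank '[[[-0.15,-0.09,0,0,0,0,0],[-0.15,-0.09,0,0,0,0,0],[-0.13,-0.07,0,0,0,0,0],[-0.13,-0.07,0,0,0,0,0],[-0.13,-0.07,0,0,0,0,0],[-0.13,-0.07,0,0,0,0,0],[-0.1,-0.06,0,0,0,0,0],[0,0,0,0,0,0,0]]]'; python3 -c "
from b import *
snap('side','d2');snap('wrist','w2');crop('d2',205,120,365,270,5,'c_d2')
st((42,72,92))"
```

```text
clock: 3.05
position: [0.4655, 0.3933, 0.1003]
ee_rot: [0.507, 0.862, 0.006, 0.002]
ft_force: [-3.4, -7.8, 46.3]
grip_width: -0.001
t 3.15 board [ 48.6  74.3 100.4] yaw 119.1 F [-3.2 -8.5 47.8] Fb [-6.9 -5.8 47.8] g -0.001
units to (42, 72, 92) [-0.076 -0.087 -0.139]
```

View pics/c_d2.png

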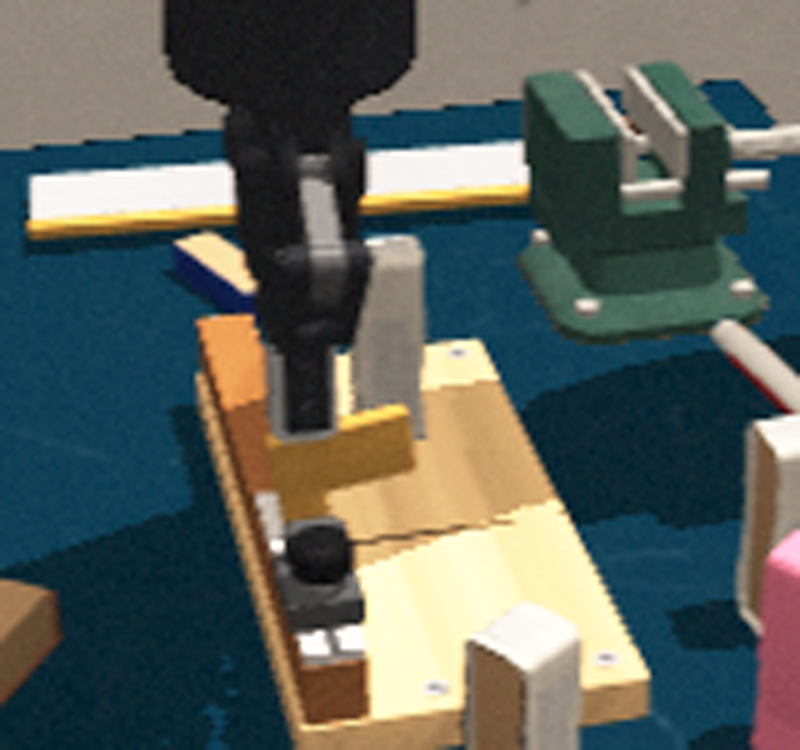

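View pics/w2.png

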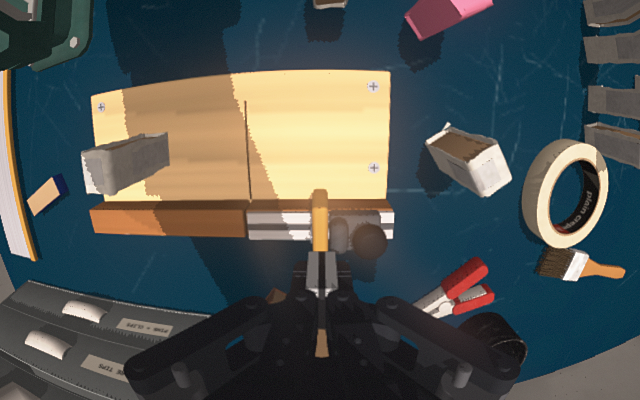

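The stop is over its balance point with the foot nearly horizontal at (340,450) in the crop. The fingertip bears down on it close to the pivot (47 N), so I raise and advance.

```bash
python3 -m crank '[[[0,0,0.22,0,0,0,0],[-0.15,-0.09,0.02,0,0,0,0],[-0.15,-0.09,0,0,0,0,0],[-0.15,-0.09,0,0,0,0,0],[0,0,0,0,0,0,0]]]'; python3 -c "
from b import *
snap('side','d3');crop('d3',205,120,365,270,5,'c_d3')
st((15,72,92))"
```

```text
clock: 3.78
position: [0.4338, 0.3746, 0.1061]
ee_rot: [0.506, 0.862, -0.0, -0.0]
ft_force: [0.2, 0.0, -1.0]
grip_width: -0.003
t 3.83 board [ 12.2  73.6 106.3] yaw 119.2 F [-0.3 -0.  -0.1] Fb [-0.3  0.1 -0.1] g 0.0
units to (15, 72, 92) [ 0.054  0.    -0.238]
```

View pics/c_d3.png

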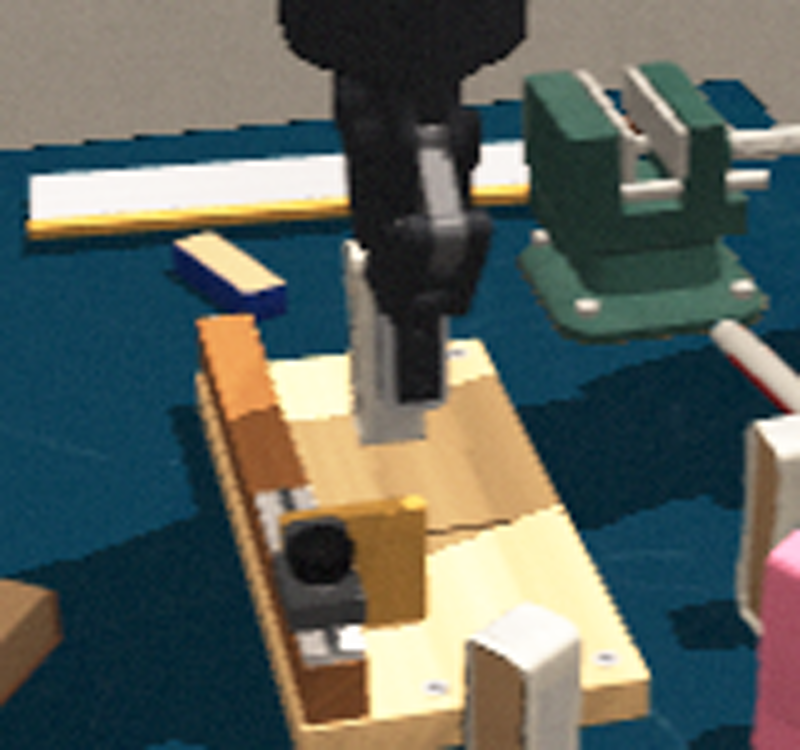

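The stop now stands in front of the fence, with the foot vertical (crop 400,560). I measure its angle.

```bash
python3 - <<'E'
from b import *
d=np.load('pics/d3.npz')['d']; B=w2b(cloud('side',d).reshape(-1,3))
s=B[(B[:,0]>-10)&(B[:,0]<33)&(B[:,1]>68)&(B[:,1]<84)&(B[:,2]>22)&(B[:,2]<80)]
print(len(s),np.percentile(s,[2,50,98],axis=0).round(1))
for z in range(24,72,6):
    q=s[abs(s[:,2]-z)<3]; print(z,len(q),q[:,0].min().round(1) if len(q) else'',q[:,0].max().round(1) if len(q) else '')
t=s[s[:,2]>62]; 
print(np.polyfit(t[:,0],t[:,2],1), proj('side',[b2w(6,78,20),b2w(6,78,68),b2w(30,78,68)]).round(1))
E
```

```text
337 [[ 8.6 72.3 23.6]
 [19.7 77.4 49.8]
 [31.6 79.8 68.6]]
24 25 9.2 28.3
30 37 8.9 28.5
36 34 8.8 29.9
42 43 8.5 31.2
48 39 8.8 31.2
54 42 8.4 32.2
60 43 8.6 33.0
66 70 8.1 32.7
[-4.47491213e-03  6.64429524e+01] [[290.9 244.1]
 [290.5 220.7]
 [276.5 222.6]]
```

```bash
python3 -m crank '[[[0.03,0,-0.3,0,0,0,0],[0,0,-0.25,0,0,0,0],[0,0,-0.08,0,0,0,0],[0,0,-0.03,0,0,0,0],[0,0,0,0,0,0,0]]]'; python3 -c "
from b import *
st()"
```

```text
clock: 4.45
position: [0.4358, 0.3744, 0.0677]
ee_rot: [0.506, 0.862, -0.001, -0.0]
ft_force: [-9.4, -8.9, 20.7]
grip_width: 0.0
t 4.45 board [13.2 72.4 67.7] yaw 119.2 F [-9.4 -8.9 20.7] Fb [-12.6  -3.1  20.7] g 0.0
```

It holds 20 N at z = 67.7 mm (nominal 68), so the stop is fully down. Next I go behind the block.

```bash
python3 -m crank '[[[0,0,0.6,0,0,0,0],[0,0,0.6,0,0,0,0],[0,0,0.3,0,0,0,0],[0,0,0,0,0,0,0]]]'; python3 -c "
from b import *
st((-5,-97,158))"
```

```text
clock: 4.95
position: [0.437, 0.3755, 0.1573]
ee_rot: [0.506, 0.862, 0.001, 0.0]
ft_force: [-0.6, 0.8, -0.6]
grip_width: 0.001
t 4.95 board [ 14.7  72.8 157.3] yaw 119.2 F [-0.6  0.8 -0.6] Fb [-0.1  1.  -0.6] g 0.001
units to (-5, -97, 158) [ 1.099 -2.628  0.011]
```

```bash
python3 -m crank '[[[0.15,-0.35,0,0,0,0,0],[0.25,-0.6,0,0,0,0,0],[0.25,-0.6,0,0,0,0,0],[0.25,-0.6,0,0,0,0,0],[0.2,-0.48,0,0,0,0,0],[0,0,0,0,0,0,0]]]'; python3 -c "
from b import *
snap('wrist','w4'); snap('side','d4');crop('d4',225,100,385,250,5,'c_d4')
st((-5,-97,80))"
```

```text
clock: 5.7
position: [0.5029, 0.2141, 0.1551]
ee_rot: [0.508, 0.861, -0.001, -0.0]
ft_force: [0.2, 0.7, -0.5]
grip_width: -0.001
t 5.8 board [ -6.1 -96.8 155.5] yaw 119.2 F [0.2 0.7 0.2] Fb [0.5 0.5 0.2] g -0.005
units to (-5, -97, 80) [ 0.018  0.006 -1.259]
```

View pics/w4.png

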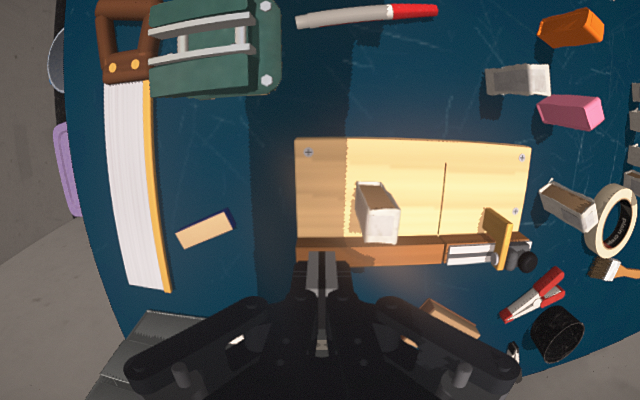

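View pics/c_d4.png

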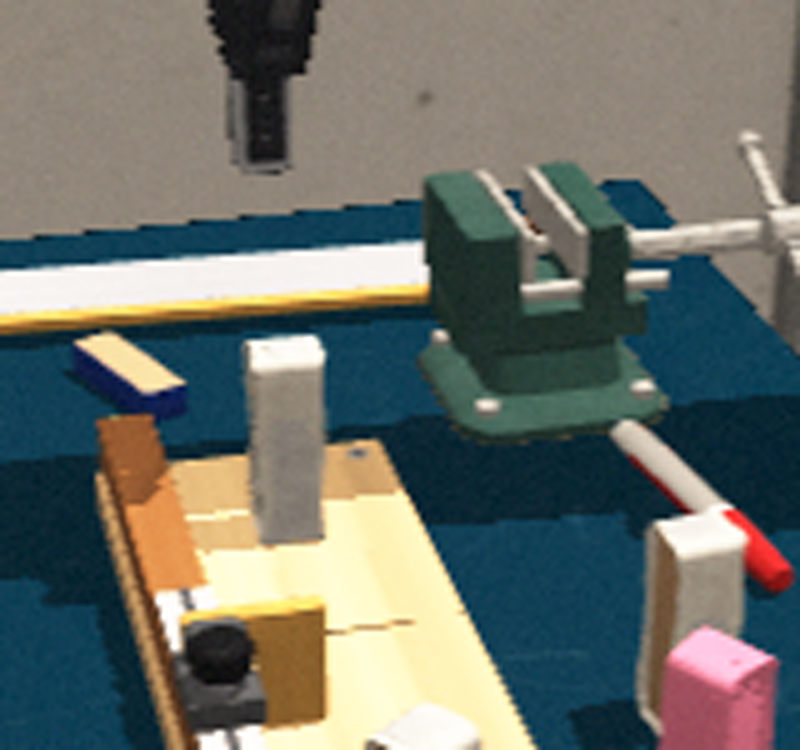

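The wrist picture shows the block standing at (377,210), the fingers left of it on the -y side at (322,270), and the stop lowered at (497,240). I measure the block's top face from the wrist depth.

```bash
cat >> b.py <<'E'
def wcloud(fn):
    z=np.load(f'pics/{fn}.npz'); d=z['d']; c=manip.get_calibration('wrist'); v,u=np.mgrid[:400,:640]
    x=(u-c['cx'])/c['fx'];y=(v-c['cy'])/c['fy'];r=np.hypot(x,y); k=np.tan(r)/np.maximum(r,1e-9)
    P=np.stack([x*k*d,y*k*d,d],-1); T=np.array(c['T_tool_cam']); P=P@T[:3,:3].T+T[:3,3]
    P=P@R.from_quat(z['q']).as_matrix().T+z['p']; ok=(d>0)&(r<1.3); return w2b(P.reshape(-1,3)).reshape(P.shape),ok
E
python3 - <<'E'
from b import *
B,ok=wcloud('w4'); P=B[ok]
def box(x0,x1,y0,y1,z0,z1): return P[(P[:,0]>x0)&(P[:,0]<x1)&(P[:,1]>y0)&(P[:,1]<y1)&(P[:,2]>z0)&(P[:,2]<z1)]
t=box(-40,34,-80,-20,94,106); print(len(t),np.percentile(t,[1,50,99],axis=0).round(1),cv2.minAreaRect(t[:,:2].astype(np.float32)))
t=box(-40,34,-80,-20,30,90); print(len(t),np.percentile(t,[1,50,99],axis=0).round(1))
print('base z',np.median(box(-50,20,-30,50,10,25)[:,2]))
f=box(30,64,-120,20,38,46); print('fence',np.percentile(f,[1,50,99],axis=0).round(1))
f=box(0,34,60,90,55,76); print('stop',np.percentile(f,[1,50,99],axis=0).round(1))
E
```

```text
1126 [[-17.9 -69.7  94.8]
 [ -5.8 -57.6  98.8]
 [  7.5 -44.9 100.6]] ((-5.370741844177246, -57.37458038330078), (25.623695373535156, 27.19370460510254), 86.21759796142578)
932 [[-18.5 -70.2  30.9]
 [-14.7 -60.8  63.9]
 [  7.1 -44.1  89.2]]
base z 18.308082339674613
fence [[  38.1 -118.6   38.4]
 [  46.6  -42.4   42.2]
 [  59.7   16.9   43.7]]
stop [[ 8.2 68.5 55.4]
 [20.1 70.3 66.1]
 [33.7 76.8 69.4]]
```

```bash
python3 - <<'E'
from b import *
p[:2]+=.0016*np.array([np.cos(p[2]),np.sin(p[2])]); np.save('board.npy',p)
st((-7,-97,80))
E
python3 -m crank '[[[0,0,-0.5,0,0,0,0],[0,0,-0.5,0,0,0,0],[0,0,-0.24,0,0,0,0],[-0.08,0.15,0,0,0,0,0],[-0.06,0.1,0,0,0,0,0],[-0.04,0.07,0,0,0,0,0],[-0.04,0.07,0,0,0,0,0],[0,0,0,0,0,0,0]]]'; python3 -c "
from b import *
snap('wrist','w5'); snap('side','d5');crop('d5',225,140,385,290,5,'c_d5')
st((-7,-60,80))"
```

```text
t 5.8 board [ -7.7 -96.8 155.5] yaw 119.2 F [0.2 0.7 0.2] Fb [0.5 0.5 0.2] g -0.005
units to (-7, -97, 80) [ 0.012  0.003 -1.259]
clock: 6.8
position: [0.4893, 0.2412, 0.0828]
ee_rot: [0.506, 0.863, 0.0, 0.0]
ft_force: [0.6, 0.2, -0.1]
grip_width: -0.001
t 6.9 board [ -7.2 -70.6  82.7] yaw 119.2 F [0.1 0.4 0.2] Fb [0.3 0.3 0.2] g -0.002
units to (-7, -60, 80) [-0.084  0.155 -0.044]
```

View pics/c_d5.png

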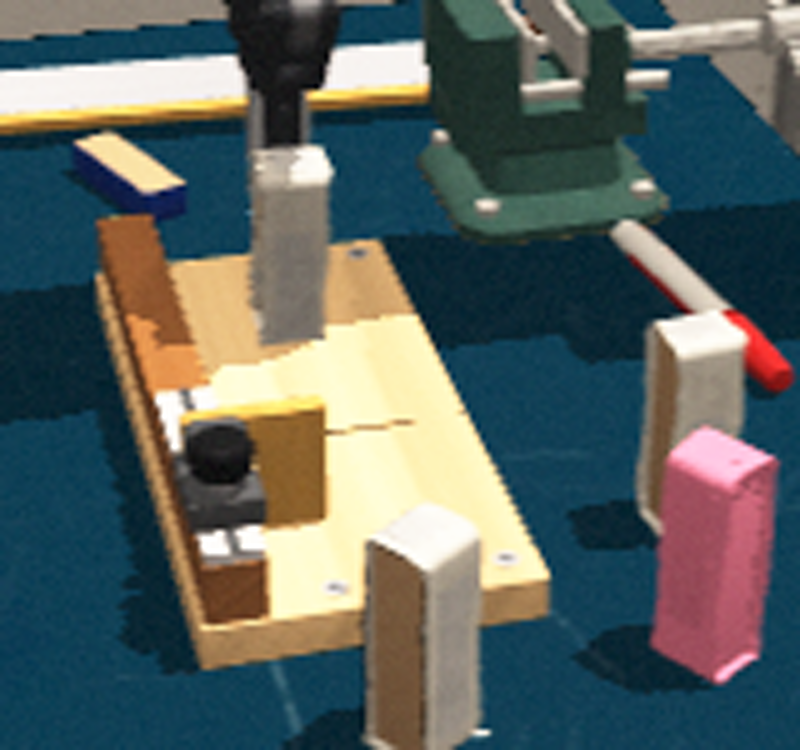

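The block is tilting about its foot (crop 290,250) without sliding. I continue.

```bash
python3 -m crank '[[[-0.04,0.07,0,0,0,0,0],[-0.04,0.07,0,0,0,0,0],[-0.03,0.06,0,0,0,0,0],[-0.03,0.06,0,0,0,0,0],[0,0,0,0,0,0,0],[0,0,0,0,0,0,0],[0,0,0,0,0,0,0]]]'; python3 -c "
from b import *
snap('wrist','w6'); snap('side','d6');crop('d6',225,140,385,290,5,'c_d6')
st()"
```

```text
clock: 7.78
position: [0.4811, 0.2561, 0.0826]
ee_rot: [0.506, 0.862, 0.0, 0.0]
ft_force: [-0.1, -0.4, -1.1]
grip_width: 0.004
t 7.88 board [ -6.9 -52.8  82.6] yaw 119.2 F [-0.7 -0.2  0. ] Fb [-0.7  0.2  0. ] g 0.0
```

View pics/c_d6.png

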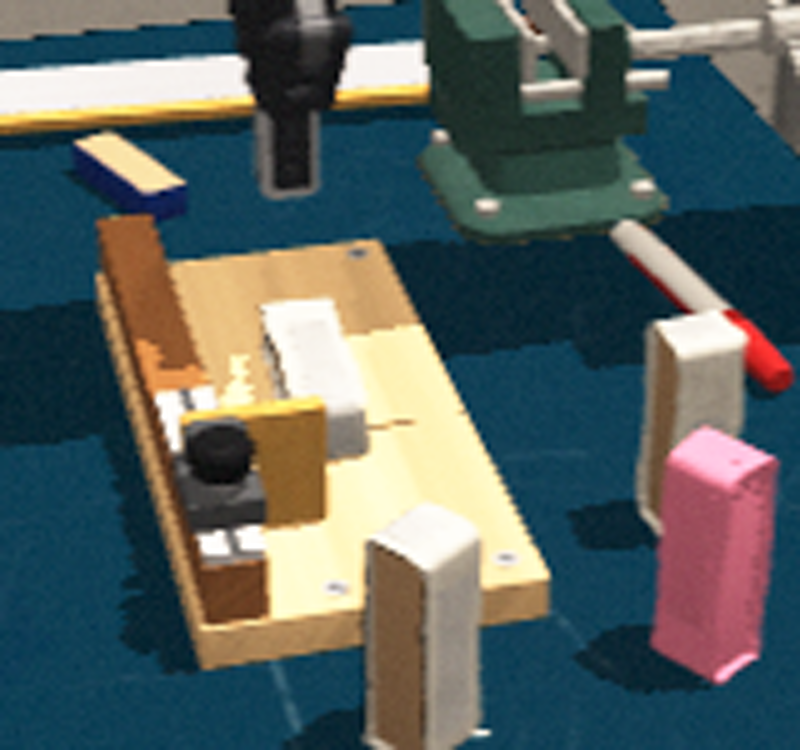

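View pics/w6.png

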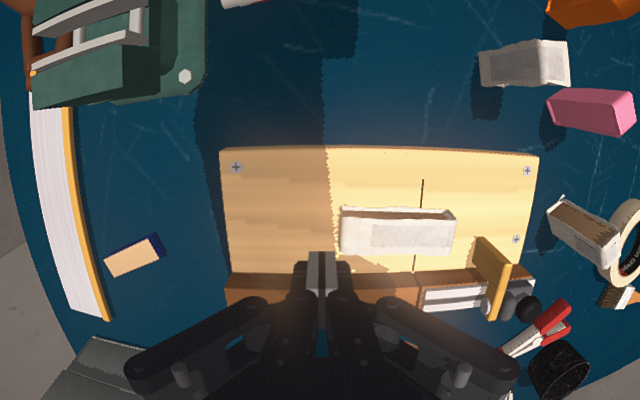

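The block is lying along the fence direction (wrist 340-455 × 205-255). I measure its pose.

```bash
cat > m.py <<'E'
import sys
from b import *
B,ok=wcloud(sys.argv[1]); P=B[ok]
def box(x0,x1,y0,y1,z0,z1): return P[(P[:,0]>x0)&(P[:,0]<x1)&(P[:,1]>y0)&(P[:,1]<y1)&(P[:,2]>z0)&(P[:,2]<z1)]
t=box(-50,36,-50,68,38,47); print(len(t),np.percentile(t,[1,50,99],axis=0).round(1),cv2.minAreaRect(t[:,:2].astype(np.float32)))
f=box(30,64,-120,20,38,46); f=f[f[:,0]>36.2] if 0 else f; print('fence',np.percentile(f,[1,50,99],axis=0).round(1))
f=box(0,34,60,90,55,76); print('stop',np.percentile(f,[1,50,99],axis=0).round(1) if len(f) else None)
E
python3 m.py w6; python3 -c "
from b import *
st((-60,-4,70))"
```

```text
4122 [[-17.9 -40.3  40.4]
 [ -5.   -4.   43.2]
 [  9.6  37.7  44.7]] ((9.258611679077148, 13.274707794189453), (109.39581298828125, 53.73337173461914), 88.0821304321289)
fence [[  36.3 -119.4   38.2]
 [  40.2  -24.8   42.1]
 [  51.1   17.8   43.5]]
stop [[ 6.5 68.5 55.4]
 [18.5 70.2 65.5]
 [33.6 76.5 69.3]]
t 7.88 board [ -6.9 -52.8  82.6] yaw 119.2 F [-0.7 -0.2  0. ] Fb [-0.7  0.2  0. ] g 0.0
units to (-60, -4, 70) [-1.171  0.276 -0.21 ]
```

```bash
python3 -m crank '[[[-0.47,0.23,0,0,0,0,0],[-0.47,0.23,0,0,0,0,0],[-0.02,0.01,-0.3,0,0,0,0],[0,0,-0.4,0,0,0,0],[0,0,-0.2,0,0,0,0],[0,0,0,0,0,0,0]]]'; python3 -c "
from b import *
st((1,-1,27))"
```

```text
clock: 8.62
position: [0.4231, 0.2841, 0.028]
ee_rot: [0.506, 0.862, -0.001, -0.0]
ft_force: [-0.3, -0.6, 0.4]
grip_width: 0.001
t 8.62 board [-43.7  -0.1  28. ] yaw 119.2 F [-0.3 -0.6  0.4] Fb [-0.6 -0.3  0.4] g 0.001
units to (1, -1, 27) [ 0.657  0.352 -0.017]
```

```bash
python3 -m crank '[[[0.12,0.07,0,0,0,0,0],[0.09,0.05,0,0,0,0,0],[0.09,0.05,0,0,0,0,0],[0.09,0.05,0,0,0,0,0],[0.09,0.05,0,0,0,0,0],[0.05,0.03,0,0,0,0,0],[0,0,0,0,0,0,0]]]'; python3 -c "
from b import *
snap('wrist','w7');snap('side','d7');crop('d7',225,140,385,290,5,'c_d7')
st((1,-1,27))"; python3 m.py w7
```

```text
clock: 9.5
position: [0.4553, 0.3026, 0.0285]
ee_rot: [0.506, 0.862, 0.0, -0.0]
ft_force: [-0.2, -0.4, 1.1]
grip_width: -0.004
t 9.6 board [-6.9  0.2 28.5] yaw 119.2 F [-0.6 -0.2  0.2] Fb [-0.6  0.1  0.2] g 0.0
units to (1, -1, 27) [ 0.124  0.046 -0.025]
851 [[-17.5 -38.9  38.1]
 [-12.8   0.5  42.8]
 [ 29.4  39.3  46.8]] ((12.318997383117676, 8.458736419677734), (88.60489654541016, 48.5605354309082), 55.47077178955078)
fence [[  36.1 -119.5   38.2]
 [  40.4 -100.7   42.1]
 [  55.2    3.3   43.4]]
stop [[ 6.1 68.9 55.2]
 [ 8.3 71.3 63.4]
 [17.1 76.6 69.3]]
```

View pics/w7.png

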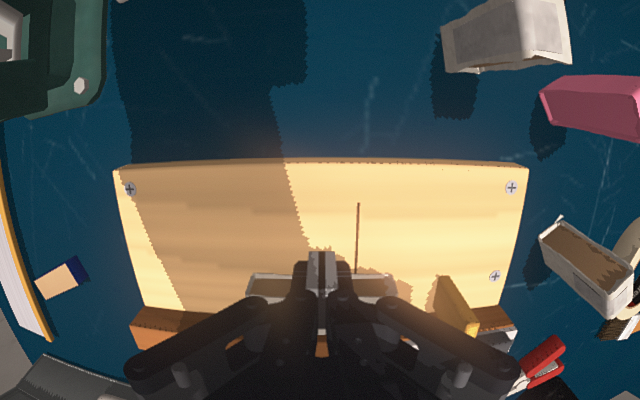

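View pics/c_d7.png

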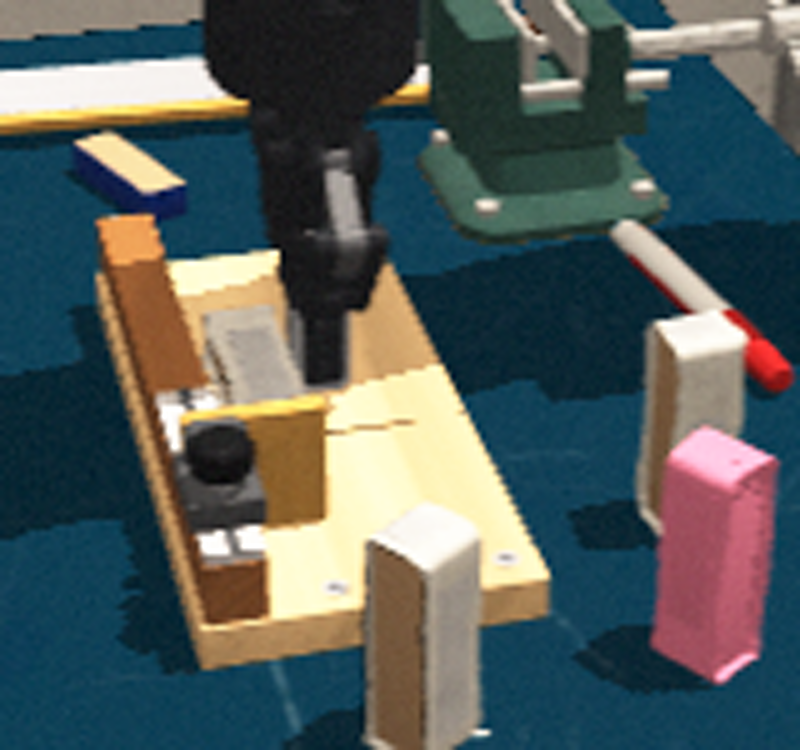

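```bash
python3 -m crank '[[[0.06,0.03,0,0,0,0,0],[0.04,0.02,0,0,0,0,0],[0.02,0.01,0,0,0,0,0],[0.015,0.01,0,0,0,0,0],[0,0,0,0,0,0,0]]]'; python3 -c "
from b import *
st((1,-1,27))"
```

```text
clock: 10.22
position: [0.4621, 0.306, 0.0282]
ee_rot: [0.506, 0.862, -0.001, -0.001]
ft_force: [-5.7, -3.0, 3.0]
grip_width: -0.003
t 10.22 board [ 1.  -0.1 28.2] yaw 119.2 F [-5.7 -3.   3. ] Fb [-6.4  0.2  3. ] g -0.003
units to (1, -1, 27) [ 0.007 -0.013 -0.02 ]
```

```bash
python3 -m crank '[[[-0.2,-0.11,0,0,0,0,0],[-0.05,-0.03,0.5,0,0,0,0],[0,0,0.2,0,0,0,0],[0,0,0,0,0,0,0]]]'; python3 -c "
from b import *
snap('wrist','w8'); st((21,-68,70))"; python3 m.py w8
```

```text
clock: 10.72
position: [0.4488, 0.2987, 0.0713]
ee_rot: [0.506, 0.862, 0.001, 0.0]
ft_force: [0.4, 0.2, 0.2]
grip_width: -0.0
t 10.78 board [-14.7  -0.   70.4] yaw 119.2 F [-0.1 -0.2 -0.3] Fb [-0.2 -0.1 -0.3] g 0.0
units to (21, -68, 70) [ 1.074 -0.697 -0.007]
1350 [[ 11.  -39.9  39.6]
 [ 19.9 -20.6  43.1]
 [ 32.5  39.6  44.6]] ((22.407514572143555, 11.028980255126953), (103.13053894042969, 24.380447387695312), 88.73194885253906)
fence [[  30.8 -119.5   38.2]
 [  42.5  -96.9   42.1]
 [  57.9  -30.4   43.6]]
stop [[ 6.1 69.  55.2]
 [15.7 71.2 66.4]
 [30.7 77.1 69.4]]
```

View pics/w8.png

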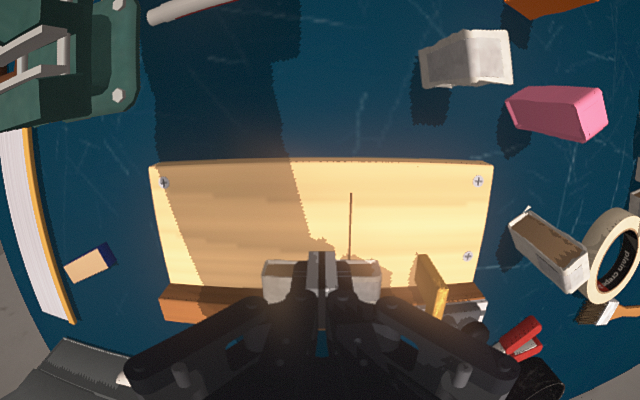

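The block is against the fence (wrist 262-380 × 262-300). Next I go to its -y end.

```bash
python3 -m crank '[[[0.36,-0.23,0,0,0,0,0],[0.36,-0.23,0,0,0,0,0],[0.35,-0.24,0,0,0,0,0],[0,0,-0.4,0,0,0,0],[0,0,-0.3,0,0,0,0],[0,0,0,0,0,0,0]]]'; python3 -c "
from b import *
snap('side','d9');crop('d9',225,140,385,290,5,'c_d9')
st((21,-28,28))"
```

```text
clock: 11.52
position: [0.5109, 0.2559, 0.0264]
ee_rot: [0.506, 0.863, -0.002, -0.001]
ft_force: [-0.1, -0.5, 0.4]
grip_width: 0.004
t 11.57 board [ 19.8 -67.7  27.6] yaw 119.2 F [ 0.5 -0.7  0.5] Fb [ 0.1 -0.9  0.5] g 0.001
units to (21, -28, 28) [-0.307  0.586  0.006]
```

View pics/c_d9.png

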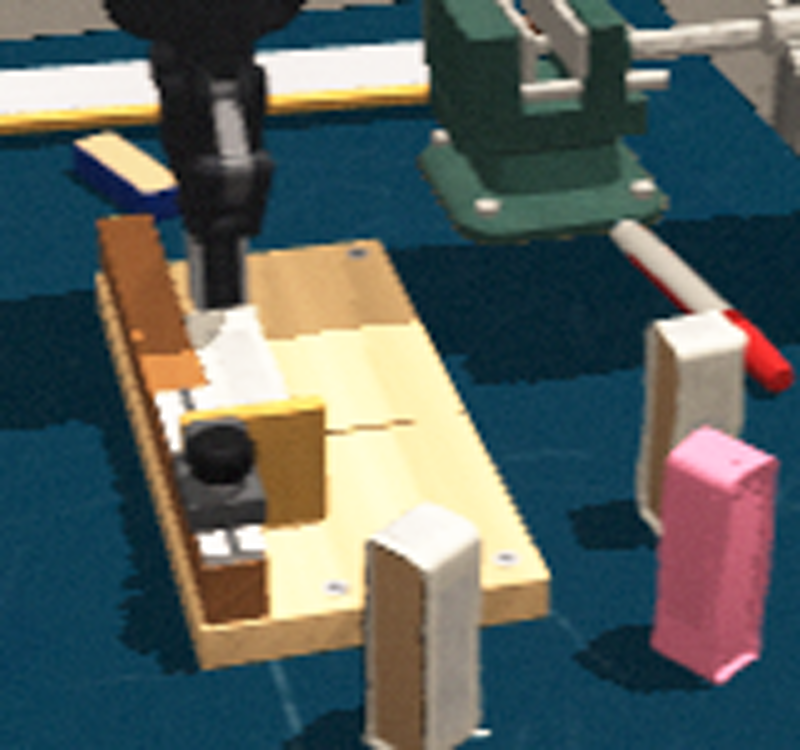

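```bash
python3 -m crank '[[[-0.05,0.09,0,0,0,0,0],[-0.05,0.09,0,0,0,0,0],[-0.05,0.09,0,0,0,0,0],[-0.05,0.09,0,0,0,0,0],[-0.05,0.09,0,0,0,0,0],[-0.03,0.06,0,0,0,0,0],[0,0,0,0,0,0,0]]]'; python3 -c "
from b import *
snap('side','da');crop('da',225,140,385,290,5,'c_da')
st((21,-25.5,28))"
```

```text
clock: 12.45
position: [0.4954, 0.2873, 0.0285]
ee_rot: [0.506, 0.863, 0.0, -0.0]
ft_force: [-0.3, 0.2, -0.9]
grip_width: 0.004
t 12.5 board [ 20.9 -33.1  28.5] yaw 119.2 F [ 0.2 -0.2  0.4] Fb [ 0.1 -0.2  0.4] g -0.001
units to (21, -25.5, 28) [-0.061  0.111 -0.008]
```

View pics/c_da.png

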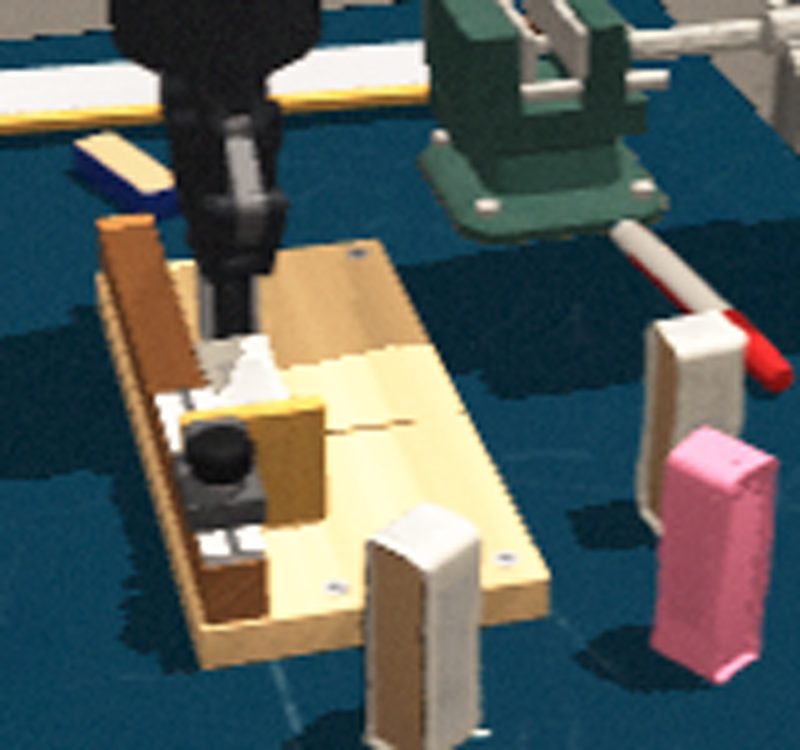

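The block is sliding on along the fence. Now the last millimetres, watching the force.

```bash
python3 -m crank '[[[-0.03,0.05,0,0,0,0,0],[-0.02,0.03,0,0,0,0,0],[-0.01,0.02,0,0,0,0,0],[0,0,0,0,0,0,0]]]'; python3 -c "
from b import *
st((21,-25.5,28))"
```

```text
clock: 13.0
position: [0.492, 0.293, 0.0286]
ee_rot: [0.506, 0.862, 0.0, -0.0]
ft_force: [-1.0, 0.9, 0.6]
grip_width: 0.001
t 13.0 board [ 20.8 -26.1  28.6] yaw 119.2 F [-1.   0.9  0.6] Fb [-0.4  1.3  0.6] g 0.001
units to (21, -25.5, 28) [-0.001  0.01  -0.009]
```

```bash
python3 -m crank '[[[-0.01,0.02,0,0,0,0,0],[-0.01,0.02,0,0,0,0,0],[0,0,0,0,0,0,0]]]'; python3 -c "
from b import *
st()"
```

```text
clock: 13.38
position: [0.4914, 0.2945, 0.0285]
ee_rot: [0.507, 0.862, -0.0, 0.0]
ft_force: [2.7, -3.2, 0.8]
grip_width: -0.002
t 13.38 board [ 20.9 -24.5  28.5] yaw 119.1 F [ 2.7 -3.2  0.8] Fb [ 0.8 -4.1  0.8] g -0.002
```

```bash
python3 -m crank '[[[-0.01,0.02,0,0,0,0,0],[0,0,0,0,0,0,0]]]'; python3 -c "
from b import *
st()"; python3 -m crank '[[[0.03,-0.05,0,0,0,0,0],[0.05,-0.09,0,0,0,0,0],[0.05,-0.09,0,0,0,0,0],[0,0,0.4,0,0,0,0],[0,0,0.3,0,0,0,0],[0,0,0,0,0,0,0]]]'; python3 -c "
from b import *
snap('wrist','wb');snap('side','db');crop('db',225,140,385,290,5,'c_db');crop('wb',200,180,520,400,2,'c_wb')
st((-16,29,72))"; python3 m.py wb
```

```text
clock: 13.62
position: [0.4913, 0.2947, 0.0285]
ee_rot: [0.507, 0.862, -0.001, 0.001]
ft_force: [3.2, -8.0, 0.5]
grip_width: 0.001
t 13.62 board [ 20.9 -24.3  28.5] yaw 119.1 F [ 3.2 -8.   0.5] Fb [-1.1 -8.5  0.5] g 0.001
clock: 14.38
position: [0.499, 0.2834, 0.0721]
ee_rot: [0.506, 0.862, 0.001, 0.001]
ft_force: [0.0, -0.2, -0.6]
grip_width: 0.002
t 14.47 board [ 20.8 -37.9  70.2] yaw 119.2 F [-0.3 -0.4  0.2] Fb [-0.5 -0.2  0.2] g 0.002
units to (-16, 29, 72) [-1.081  0.672  0.03 ]
4005 [[ 11.3 -11.   39.8]
 [ 22.8  24.3  43.2]
 [ 35.8  66.3  44.7]] ((23.15424346923828, 28.139991760253906), (79.56700897216797, 25.687816619873047), 89.99906921386719)
fence [[  30.7 -118.8   38.5]
 [  44.8  -63.9   42.3]
 [  58.    18.3   43.9]]
stop [[ 6.3 68.6 55.2]
 [18.5 70.2 66. ]
 [33.7 76.8 69.2]]
```

View pics/c_wb.png

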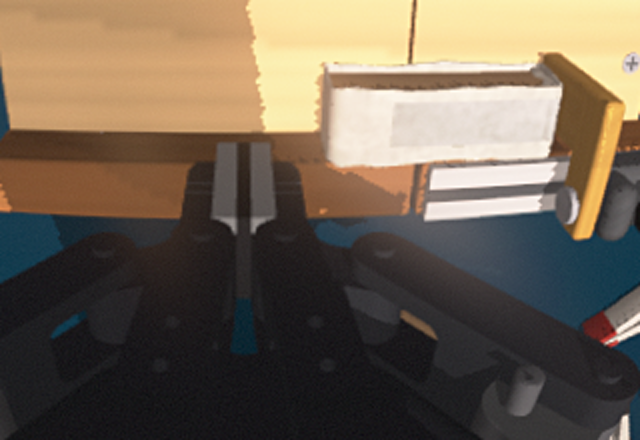

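The block looks home. To be sure, I reseat it with a light push against the fence.

```bash
python3 -m crank '[[[-0.48,0.23,0,0,0,0,0],[-0.49,0.24,0,0,0,0,0],[0,0,-0.4,0,0,0,0],[0,0,-0.3,0,0,0,0],[0.12,0.07,0,0,0,0,0],[0,0,0,0,0,0,0]]]'; python3 -c "
from b import *
st((1,15,28))"
```

```text
clock: 15.22
position: [0.4483, 0.3153, 0.0288]
ee_rot: [0.507, 0.862, 0.0, 0.0]
ft_force: [0.2, -0.1, 0.4]
grip_width: 0.005
t 15.22 board [-6.5 14.8 28.8] yaw 119.1 F [ 0.2 -0.1  0.4] Fb [ 0.1 -0.2  0.4] g 0.005
units to (1, 15, 28) [ 0.107  0.064 -0.014]
```

```bash
python3 -m crank '[[[0.06,0.03,0,0,0,0,0],[0.03,0.02,0,0,0,0,0],[0.02,0.01,0,0,0,0,0],[0.02,0.01,0,0,0,0,0],[0,0,0,0,0,0,0]]]'; python3 -c "
from b import *
st()"
```

```text
clock: 15.85
position: [0.4546, 0.3192, 0.0285]
ee_rot: [0.506, 0.862, -0.0, -0.0]
ft_force: [-1.6, -0.7, 1.6]
grip_width: -0.0
t 15.85 board [ 1.  15.1 28.5] yaw 119.2 F [-1.6 -0.7  1.6] Fb [-1.7  0.2  1.6] g -0.0
```

```bash
python3 -m crank '[[[0.02,0.01,0,0,0,0,0],[0,0,0,0,0,0,0]]]'; python3 -c "
from b import *
st()"; python3 -m crank '[[[-0.1,-0.06,0,0,0,0,0],[-0.2,-0.11,0,0,0,0,0],[-0.1,-0.06,0.5,0,0,0,0],[-0.2,-0.2,0.6,0,0,0,0],[-0.4,-0.25,0.6,0,0,0,0],[-0.4,-0.25,0.6,0,0,0,0],[0,0,0,0,0,0,0]]]'; python3 -c "
from b import *
snap('wrist','wc');snap('side','dc');snap('scene','sc');crop('dc',225,140,385,290,5,'c_dc')
st()"; python3 m.py wc
```

```text
clock: 16.1
position: [0.4546, 0.3192, 0.0282]
ee_rot: [0.506, 0.862, -0.001, -0.001]
ft_force: [-7.9, -4.4, 5.2]
grip_width: -0.002
t 16.1 board [ 1.  15.  28.2] yaw 119.2 F [-7.9 -4.4  5.2] Fb [-9.   0.   5.2] g -0.002
clock: 16.98
position: [0.3718, 0.2642, 0.1692]
ee_rot: [0.506, 0.862, 0.003, 0.001]
ft_force: [0.3, 0.6, -0.3]
grip_width: 0.001
t 17.12 board [-98.3   7.4 165.9] yaw 119.2 F [-0.1 -0.1 -0.5] Fb [-0.1  0.  -0.5] g 0.003
173 [[10.7 45.1 39. ]
 [16.1 58.4 43.4]
 [24.6 67.2 44.8]] ((15.182150840759277, 55.799835205078125), (24.143686294555664, 13.781728744506836), 71.55494689941406)
fence [[  35.9 -119.7   38.1]
 [  38.1 -114.5   41.6]
 [  45.8 -104.3   43.4]]
stop None
```

View pics/wc.png

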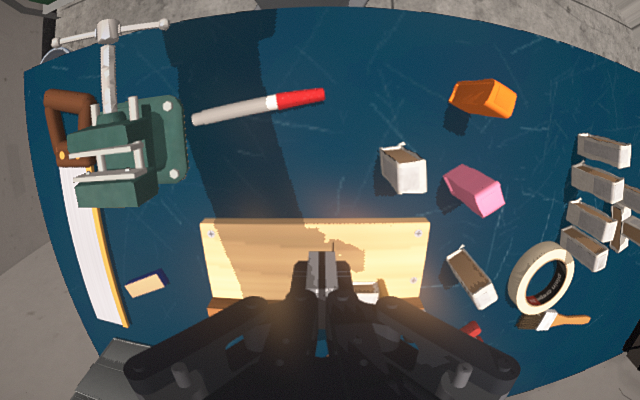

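View pics/c_dc.png

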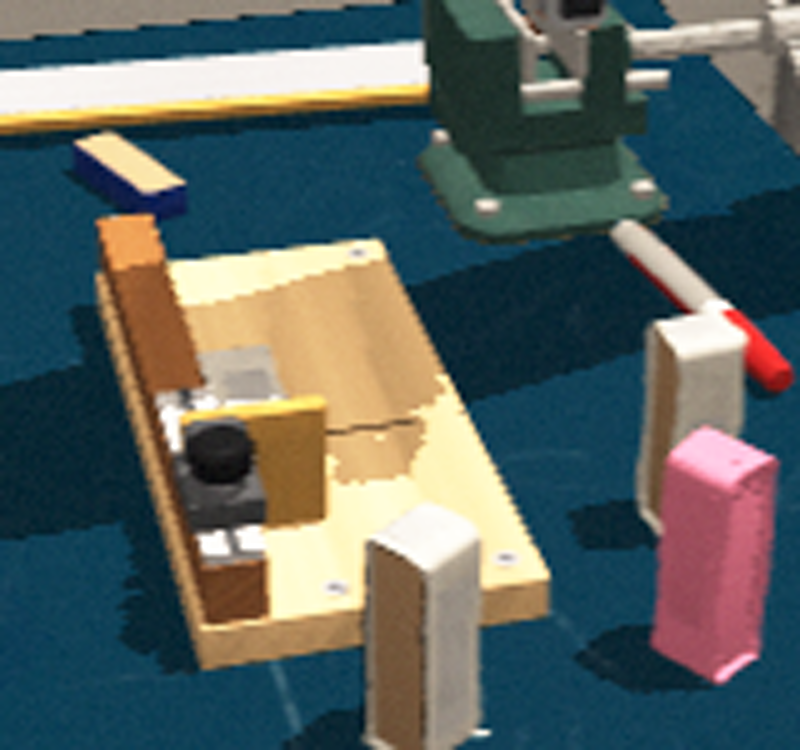

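Both seating pushes met a firm stop (8.5 N along y, 9 N along x). I take one clear look at the corner from above.

```bash
python3 -m crank '[[[0.3,0.25,0.2,0,0,0,0],[0.52,0.42,0.1,0,0,0,0],[0.52,0.42,0,0,0,0,0],[0.52,0.42,0,0,0,0,0],[0.52,0.42,0,0,0,0,0],[0.25,0.2,0,0,0,0,0],[0,0,0,0,0,0,0]]]'; python3 -c "
from b import *
snap('wrist','we');snap('side','de');snap('scene','se')
crop('we',160,60,420,240,3,'c_we'); crop('se',250,140,380,300,4,'c_se')
st()"; python3 m.py we
```

```text
clock: 18.0
position: [0.5301, 0.3921, 0.1818]
ee_rot: [0.506, 0.862, -0.002, -0.0]
ft_force: [0.5, -0.5, -0.0]
grip_width: 0.0
t 18.15 board [101.4  41.3 183.6] yaw 119.2 F [ 0.1 -0.1  0.6] Fb [ 0.  -0.2  0.6] g -0.005
2296 [[11.6 -9.9 41.1]
 [23.6 28.8 43.2]
 [35.6 67.3 44.9]] ((23.7216739654541, 28.3660945892334), (78.74552917480469, 24.581478118896484), 89.78479766845703)
fence [[  30.9 -118.    40.2]
 [  47.   -40.    42.2]
 [  58.9   18.7   44.1]]
stop [[ 6.9 69.4 55.8]
 [21.2 72.6 67.8]
 [33.7 77.7 69.5]]
```

View pics/c_we.png

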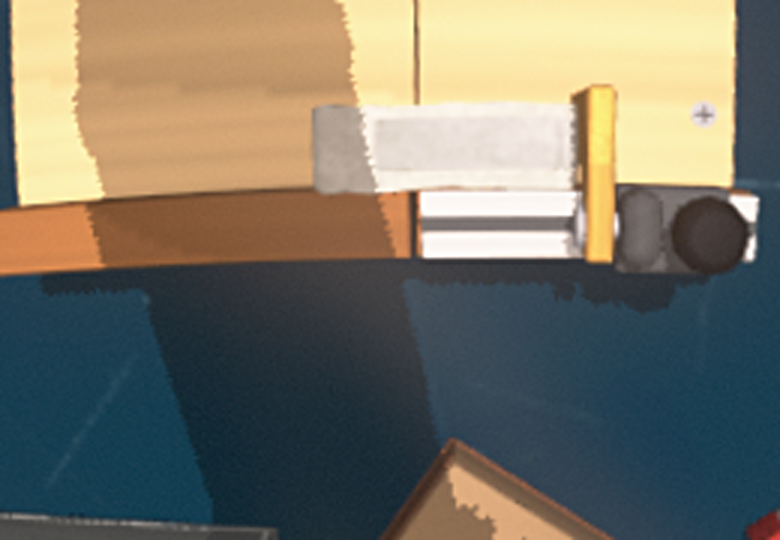

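View pics/c_se.png

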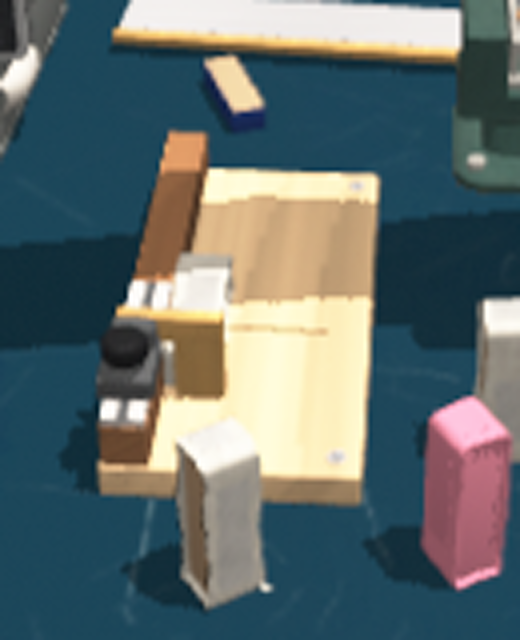

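The block lies flush against the fence (crop 315-575 × 105-190) with its end at the lowered stop (595,170). The neighbouring things are unmoved and the gripper is clear.

```bash
python3 -c "
from h import *
print(manip.hand_in()); print(manip.get_obs()['clock'])"
```

```text
the job is handed in; nothing more can be done
None
the job is handed in; nothing more can be done
```

The block is home in the corner, flat against the fence with its end against the lowered stop, and I handed the job in about 18 s into the 58 s. I worked with the shut fingertips only, in the order asked:
1. I flipped the brass stop forward and pressed it down.
2. I toppled the block along the fence.
3. I pushed it against the fence, then along it to the stop, and gave it one more light push against the fence.

**Last checks:**
- **Stop:** it took 20 N at z = 67.7 mm, against a nominal 68 mm, so it is fully down.
- **Block:** both seating pushes met firm resistance, 8.5 N towards the stop and 9 N towards the fence. The final wrist-camera depth puts its top face at x = 11.6 to 35.6 and y = -9.9 to about 70 mm, square to the fence within 0.3°.
- **Other things:** the spare blocks, the marker and the sanding block look undisturbed in the pictures, and the gripper was clear of everything.

**Disagreements:**
- **Board position:** my first estimate was about 1.6 mm off across the fence, so I corrected it from the wrist depth.
- **Stop-end position:** the fingertip reading put the block's end about 1 mm past the nominal y = 70 mm, which is within the calibration error.
- **Force on the stop:** while flipping it, the fingertip briefly pressed down on the arm with about 48 N. The readings I took stayed well under the 120 N wrist limit.

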